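# Push the picked bin home down its tray lane

## Robot

A 6-joint arm with a two-finger parallel gripper is mounted at the origin on the work surface. World frame = base frame: x ahead of the robot, y to its left, z up, the work surface at z = 0. Lengths are in mm, angles in rad, forces in N, time in s.
With the tool pointing down it reaches from about 275 to 775 mm from the base axis. Payload 14.6 kg.
Tool frame: the origin (TCP) lies at the very end of the fingers, on their centre line; the grasp point (between the pads) lies 19 mm behind it; z points along the fingers, y is the line along which they close (so a half turn about z gives the same grasp; the last joint's range is limited). The gripper opens to 85 mm and grips with 20 to 120 N. Pads are 22 mm wide; open, the fingers measure 114 mm over their backs; the gripper's body (76 mm by 85 mm) begins 54 mm behind the grasp point. The pads swing forward as they close: fully open they stand 13 mm farther back than shut.
Start: joints at [-1.29, 0.263, -0.048, 1.259, 0, 1.415], TCP at [221.616, -475.936, 201.778] pointing down, gripper open.
Joint ranges: [-2.65, 2.65], [-0.89, 1.7], [-1.18, 1.37], [-2.13, 2.11], [-1.35, 1.29], [-3.14, 3.14]. Speed limits (rad/s): [1.89, 1.89, 2.57, 2.79, 3.14, 3.14].

## Interface

Orientations are given as a unit quaternion [x, y, z, w].
In Python, from workcell import ctrl, cams gives the robot as it stands.
- The arm moves only by the shell command python3 -m jog 'ROWS'. ROWS is JSON, a list of rows, each a list of 7 numbers: the shift along the tool's x, y, z in mm, then the turn, a rotation vector about the tool's x, y, z in rad, then the opening, from -1 (shut) to 1 (fully open). In form: [[x, y, z, rx, ry, rz, claw], ...]. A call has 1 to 12 rows; each row shifts and turns the commanded pose from where the row before left it, along the tool's axes as they then stand; what a row does not reach is not made up. A row lasts 1/10 s, in which the tool goes at most 50 mm and 8.59 degrees, less where a joint would pass 70% of its speed; a pose out of reach is approached as far as the arm can. A call with a gripper value outside its range is refused whole. The fingers move at their own pace and stop on an object; the grip force is fixed at half the most. Time passes only in rows, so rows that do not move let the fingers close. It gives the time, the measured TCP pose, the force, the opening and the grip force at its end, in the units of the state.
- ctrl.get_state(): the state, without advancing time (a new reading comes with each control period).
- cams.snapshot(name): name is "side" or "top" or "wrist"; returns a dict with "img" (400x640x3 uint8, red, green, blue), "z_map" (400x640 float32, mm along the optical axis (not along the pixel's ray), 0 where there is no reading), "vertical_fov" (degrees; the focal length in pixels is half the picture's height over the tangent of half this angle, whatever the lens; pixels are square), "cx", "cy" (the principal point, pixels), "k1" (the pictures are not rectified: a ray, as slopes to the right and down, at radius r is drawn at 1 + k1 r^2 times it, then the intrinsics apply), "rvec" (rotation vector, rad) and "tvec" (3), from world to camera coordinates, as OpenCV has them; the wrist camera has in their place "tool_from_camera" (4x4, takes a point from camera to tool coordinates, whose origin is the TCP and whose axes are the flange's). Camera axes: x right, y down, z forward; pixel columns grow to the right and rows downward; lengths in mm; the calibration is good to about 2 mm. A picture is of the moment at which its call begins: read the wrist's pose just before it.
- ctrl.job_done(): hands the job in; it is judged then, once.
Trained networks look in a picture, given as the dict that the camera call returned (one of the last four; its "shot" number tells which), for a name from the list of things; names that differ only in an ending like _2 or _b are one class to them, and where a whole thing is asked for, a point or a joint stands for the part that bears it (a point fixed in the world has none). Each returns a list of dicts, best first, with "p" (0 to 1); they miss things now and then, are a little off and sometimes report something else, mostly with a low value. They report only what shows in the picture. A call takes as long as a camera call.
- cams.boxes_of(picture, name): "xyz" ([x, y, z] in mm, in the coordinates of the camera as it stood for that picture, good to about 4 mm: the middle of the surface that is visible of it).
- cams.masks_of(picture, name): "pixels" (400x640 bool, what is visible of it).
The state is a dict: "clock": time; "joint_positions": joint angles; "joint_vel": joint speeds; "tau": joint torques, N m; "tool_pos": TCP position; "eef_rot": TCP orientation; "contact_force": force on the tool from outside, world axes, zero at the start; "torque": the same for the moment, N m; "width": finger opening in mm; "grasp_force": force on a finger pad.
Only numpy, scipy, OpenCV 4.12 (cv2) and the standard library are available. Lean on these libraries where they do the work, as an engineer would, in place of code of your own. Each camera call takes 0.05 s, during which the arm holds its last target. There are 200 camera calls.

## Task

We have finished picking from the yellow bin: push it straight down its own lane in the storage tray until it is fully home against the back stop. Touch none of the guide rails, neither with the bin nor with the robot, and do not shove it hard or slam it. Only push: do not lift or tip the bin, and leave the two blue bins, the carton and the jar where they are.

Things in the scene. Friction and masses are not known exactly. Their poses are not given: they have to be found in the camera images.
- tray: Fixed bare-metal tray on the work surface, 346 mm (x) by 378 mm (y), floor 12 mm thick. Origin: centre of its underside; x along the lanes, away from the robot, towards the back stop; y left; z up. Three lanes centred at tray y = +120, 0, -120 mm, each 114 mm clear between its rails, open at the robot's end. Place and yaw (to 0.12 rad) vary.
- back_stop (a point): Top middle of the near face of the back stop, a steel wall across the tray's far end, at tray x = +160 mm, 45 mm high above the tray floor (57 mm above the work surface). A bin fully home against it has its centre at tray x = +110 mm.
- rail0: Fixed dark steel guide rail of the tray, number 1 of 4 from the left, 290 mm long, 6 mm thick, 25 mm high above the tray floor (top 37 mm above the work surface), at tray y = +180 mm, from tray x = -130 to +160 mm. Origin at the centre of its underside. Nothing may touch it.
- rail1: Fixed dark steel guide rail of the tray, number 2 of 4 from the left, 290 mm long, 6 mm thick, 25 mm high above the tray floor (top 37 mm above the work surface), at tray y = +60 mm, from tray x = -130 to +160 mm. Origin at the centre of its underside. Nothing may touch it.
- rail2: Fixed dark steel guide rail of the tray, number 3 of 4 from the left, 290 mm long, 6 mm thick, 25 mm high above the tray floor (top 37 mm above the work surface), at tray y = -60 mm, from tray x = -130 to +160 mm. Origin at the centre of its underside. Nothing may touch it.
- rail3: Fixed dark steel guide rail of the tray, number 4 of 4 from the left, 290 mm long, 6 mm thick, 25 mm high above the tray floor (top 37 mm above the work surface), at tray y = -180 mm, from tray x = -130 to +160 mm. Origin at the centre of its underside. Nothing may touch it.
- yellow_bin: Loose yellow bin, the one to push: 100 mm long (x, along the lane), 90 wide (y), 60 high, flat sides, full of bolts, 0.35-0.7 kg; slides with dry friction (2-9 N), stops where left. Origin: centre of its underside. Stands on the tray floor in the mouth of any lane, centre at tray x -55 to -30 mm, up to about 4 mm off the centre line and 0.07 rad askew; centred, it has 12 mm to each rail.
- blue_bin_a: Loose bin, same size and make as yellow_bin but blue, full of brass bushes; still being picked from, waits at the mouth of another lane, origin at the centre of its underside
- blue_bin_b: Loose bin, same size and make as yellow_bin but blue, full of red and white caps; still being picked from, waits at the mouth of another lane, origin at the centre of its underside
- carton: Loose small brown cardboard carton 70 x 50 x 60 mm high, on the work surface to the left of the tray; origin at the centre of its underside
- jar: Loose jar with a red cap, 52 mm across, 80 mm high, on the work surface to the right of the tray; origin at the centre of its underside

How it is judged:
By the outcome, as a careful person would: the job done as asked, in the order asked, and still so for the second after the job is handed in, with the robot touching nothing.
It also fails if it takes over 35 s, if anything falls off the work surface, if the arm or the gripper's body presses on something with over 40 N, if the wrist force passes 120 N, or if a joint passes its speed limit or range.

## Working session

There is one attempt and no reset: what is moved stays moved. The work goes in short steps, Python scripts to look and compute and a shell command to move; the robot and the scene stay as the last step left them, time stands still between calls to the robot, and variables do not carry over. Pictures are saved under pics/ and viewed, at most 10 in all, crops included, and the job is handed in when it is done.

```bash
mkdir -p pics; cat > h.py <<'E'
import numpy as np, cv2
from workcell import ctrl, cams
from scipy.spatial.transform import Rotation as R
def world(s, mask=None, st=None):
    h,w=s["z_map"].shape
    f=h/2/np.tan(np.radians(s["vertical_fov"])/2)
    if mask is None: mask=np.ones((h,w),bool)
    v,u=np.nonzero(mask&(s["z_map"]>0)); z=s["z_map"][v,u].astype(float)
    K=np.array([[f,0,s["cx"]],[0,f,s["cy"]],[0,0,1.]])
    p=cv2.undistortPoints(np.c_[u,v].astype(float)[:,None],K,np.array([s["k1"],0,0,0,0.]))[:,0]
    return camw(s,np.c_[p*z[:,None],z],st),u,v
def camw(s,P,st=None):
    P=np.atleast_2d(P)
    if "tool_from_camera" in s:
        T=np.array(s["tool_from_camera"]); P=P@T[:3,:3].T+T[:3,3]
        return P@R.from_quat(st["eef_rot"]).as_matrix().T+np.array(st["tool_pos"])
    M=cv2.Rodrigues(np.array(s["rvec"],float))[0]
    return (P-np.array(s["tvec"]).ravel())@M
E
cat > a.py <<'E'
from h import *
st=ctrl.get_state(); print(st["tool_pos"],st["eef_rot"],R.from_quat(st["eef_rot"]).as_matrix().round(3),st["width"])
for n in ("top","side"):
    s=cams.snapshot(n); cv2.imwrite(f"pics/{n}0.png",s["img"][:,:,::-1])
    for k in ("yellow_bin","blue_bin_a","tray","carton","jar","rail0","rail1","rail2","rail3","back_stop"):
        for b in cams.boxes_of(s,k)[:3]: print(n,k,round(b["p"],2),camw(s,b["xyz"]).round(0))
    m=cams.masks_of(s,"yellow_bin")
    if m:
        P,u,v=world(s,m[0]["pixels"]); print(n,"ymask",m[0]["p"],len(P),P.min(0).round(),P.max(0).round(),u.min(),u.max(),v.min(),v.max())
        T=P[P[:,2]>66]; print(len(T), cv2.minAreaRect(T[:,:2].astype(np.float32)) if len(T) else 0)
E
python3 a.py
```

```text
[ 221.53604526 -475.62289485  201.31556973] [ 9.76353886e-01  2.16177689e-01 -2.62918415e-05 -5.43013799e-04] [[ 0.907  0.422 -0.   ]
 [ 0.422 -0.907  0.001]
 [ 0.    -0.001 -1.   ]] 85.54056368491733
top yellow_bin 0.77 [[ 533. -136.   67.]]
top blue_bin_a 0.95 [[538. 105.  67.]]
top blue_bin_a 0.55 [[521. -18.  64.]]
top tray 0.66 [[614. -18.  18.]]
top carton 0.81 [[446. 310.  60.]]
top jar 0.81 [[ 461. -311.   83.]]
top rail0 0.93 [[584. 163.  36.]]
top rail0 0.69 [[585.  47.  39.]]
top rail0 0.57 [[ 593. -196.   36.]]
top rail1 0.93 [[584. 163.  36.]]
top rail1 0.69 [[585.  47.  39.]]
top rail1 0.57 [[ 593. -196.   36.]]
top rail2 0.93 [[584. 163.  36.]]
top rail2 0.69 [[585.  47.  39.]]
top rail2 0.57 [[ 593. -196.   36.]]
top rail3 0.93 [[584. 163.  36.]]
top rail3 0.69 [[585.  47.  39.]]
top rail3 0.57 [[ 593. -196.   36.]]
top back_stop 0.7 [[613. -15.  13.]]
top ymask 0.95 1466 [ 480. -184.   25.] [581. -90.  77.] 358 394 190 229
365 ((530.9002685546875, -137.457763671875), (90.86492156982422, 99.06299591064453), 88.2556381225586)
side yellow_bin 0.62 [[ 535. -131.   58.]]

[... 168 characters left out ...]
1. -306.   52.]]
side jar 0.56 [[ 634. -197.   28.]]
side rail0 0.8 [[639.  40.  30.]]
side rail0 0.74 [[635. -83.  28.]]
side rail0 0.71 [[ 633. -194.   29.]]
side rail1 0.8 [[639.  40.  30.]]
side rail1 0.74 [[635. -83.  28.]]
side rail1 0.71 [[ 633. -194.   29.]]
side rail2 0.8 [[639.  40.  30.]]
side rail2 0.74 [[635. -83.  28.]]
side rail2 0.71 [[ 633. -194.   29.]]
side rail3 0.8 [[639.  40.  30.]]
side rail3 0.74 [[635. -83.  28.]]
side rail3 0.71 [[ 633. -194.   29.]]
side back_stop 0.76 [[619.  40.  11.]]
side ymask 0.56 1447 [ 481. -264.   -3.] [585. -64.  76.] 317 364 141 181
403 ((534.1740112304688, -124.81158447265625), (120.2552719116211, 100.90260314941406), 87.81975555419922)
```

View pics/top0.png

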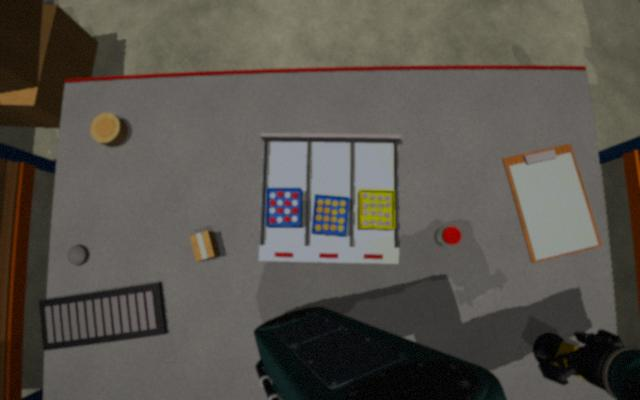

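View pics/side0.png

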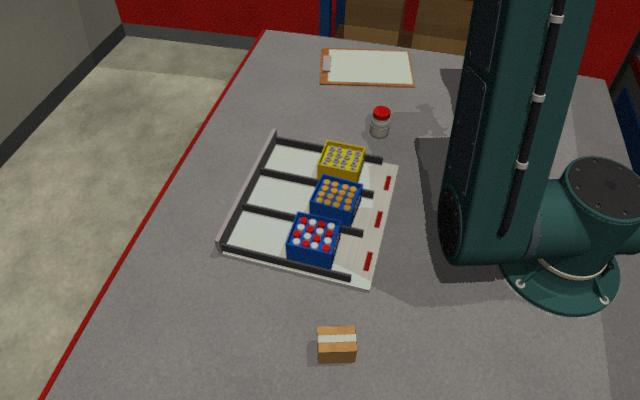

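The top view shows the yellow bin in the right-hand lane (px 377,210), with the rails at px 353 and 398 and the back stop at row 137. The side view agrees. I'll move the wrist in for a closer look.

```bash
python3 -m jog '[[38,-29,-6,0,0,0,0],[38,-29,-6,0,0,0,0],[38,-29,-6,0,0,0,0],[38,-29,-6,0,0,0,0],[38,-29,-6,0,0,0,0],[38,-29,-6,0,0,0,0],[38,-29,-6,0,0,0,0],[38,-29,-6,0,0,0,0],[0,0,0,0,0,0.104,0],[0,0,0,0,0,0.104,0],[0,0,0,0,0,0.104,0],[0,0,0,0,0,0.104,0]]'
cat > b.py <<'E'
import sys
from h import *
st=ctrl.get_state(); s=cams.snapshot("wrist"); print(st["tool_pos"],R.from_quat(st["eef_rot"]).as_matrix().round(3).tolist(),st["width"],st["clock"])
print(np.array(s["tool_from_camera"]).round(2).tolist())
cv2.imwrite(f"pics/{sys.argv[1]}.png",s["img"][:,:,::-1])
P,u,v=world(s,None,st); np.save(sys.argv[1]+".npy",np.c_[P,u,v])
for b in cams.boxes_of(s,"yellow_bin")[:2]: print(b["p"],camw(s,b["xyz"],st))
m=cams.masks_of(s,"yellow_bin")
if m:
    Y,_,_=world(s,m[0]["pixels"],st); T=Y[abs(Y[:,2]-72)<5]; print(len(T),T.min(0),T.max(0),cv2.minAreaRect(T[:,:2].astype(np.float32)))
for k in ("rail0","back_stop","tray"):
    for q in cams.masks_of(s,k):
        Y,_,_=world(s,q["pixels"],st); 
        if len(Y)<50: continue
        z=np.median(Y[:,2]); c,(w,h),a=cv2.minAreaRect(Y[abs(Y[:,2]-(37 if k[0]=="r" else z))<4][:,:2].astype(np.float32)) if k[0]=="r" and (abs(Y[:,2]-37)<4).sum()>20 else cv2.minAreaRect(Y[:,:2].astype(np.float32))
        print(k,round(q["p"],2),z.round(1),np.round(c,1),round(w),round(h),round(a,2))
E
python3 b.py w1
```

```text
clock: 2.4
tool_pos: [399.3, -137.1, 249.8]
eef_rot: [1.0, 0.008, 0.0, 0.0]
contact_force: [0.1, 0.5, -0.7]
width: 42.9
grasp_force: 0.0
[ 399.33669096 -137.06668351  249.83604214] [[1.0, 0.016, 0.0], [0.016, -1.0, -0.0], [0.0, 0.0, -1.0]] 42.92185001178209 2.4
[[-0.0, -0.96, -0.28, 71.32], [1.0, -0.0, 0.0, -0.93], [-0.0, -0.28, 0.96, -172.71], [0.0, 0.0, 0.0, 1.0]]
0.84 [[ 541.38994174 -139.21480356   60.83189488]]
0.45 [[460.78797968 -38.4745211   12.12697521]]
1655 [ 480.19628051 -183.06656201   67.00650841] [582.65139675 -91.50305889  75.42069169] ((531.2757568359375, -136.83042907714844), (90.08174133300781, 100.81940460205078), 88.48270416259766)
rail0 0.95 36.3 [526.7  45.7] 8 170 87.71
rail0 0.91 37.0 [ 524.1 -193.8] 7 180 88.1
rail0 0.85 29.2 [529.1 165.1] 8 168 87.18
rail0 0.74 36.9 [524.6 -74. ] 7 174 88.35
back_stop 0.88 12.8 [506.7  -4.6] 401 235 89.48
tray 0.59 12.8 [508.1 -10.2] 396 233 89.75
```

```bash
cat > c.py <<'E'
import sys
from h import *
D=np.load(sys.argv[1]+".npy")
T=D[abs(D[:,2]-37)<2.5]
res=[]
for y0 in (165,45.7,-74,-193.8):
    a,b=-0.03,y0+0.03*525
    for i in range(6):
        Q=T[abs(T[:,1]-a*T[:,0]-b)<(8 if i<2 else 5)]
        if len(Q)<30: break
        # mean per x bin of (min+max)/2
        B=[(q[:,0].mean(),(q[:,1].min()+q[:,1].max())/2) for x in np.arange(400,760,6) for q in [Q[(Q[:,0]>=x)&(Q[:,0]<x+6)]] if len(q)>3]
        B=np.array(B); a,b=np.polyfit(B[:,0],B[:,1],1)
    print(y0,len(Q),"slope",round(a,4),"y@530",round(a*530+b,2),"y@620",round(a*620+b,2),"x",Q[:,0].min().round(),Q[:,0].max().round(),"z",Q[:,2].mean().round(1))
E
python3 c.py w1
```

```text
165 238 slope -0.036 y@530 165.31 y@620 162.06 x 445.0 612.0 z 36.9
45.7 595 slope -0.04 y@530 46.1 y@620 42.5 x 65.0 611.0 z 37.1
-74 760 slope -0.0321 y@530 -74.02 y@620 -76.9 x 438.0 611.0 z 37.3
-193.8 717 slope -0.0302 y@530 -193.95 y@620 -196.67 x 433.0 613.0 z 37.5
```

View pics/w1.png

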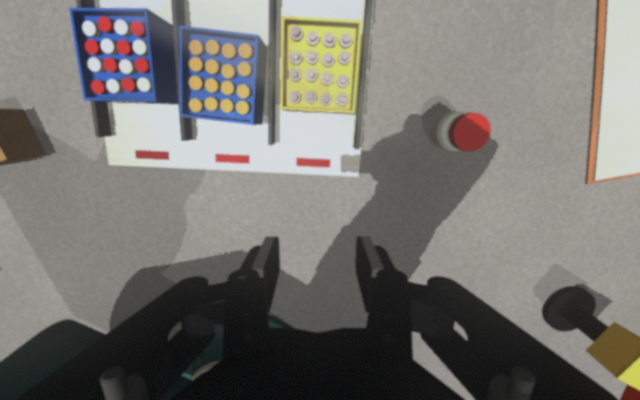

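The wrist view confirms it: yellow bin at px (320,65), between the rails at px 272 and 362. By the rail fits the tray yaw is about -0.033 rad and the lane centre is at y = -134.0 at x = 530. The bin sits about 2.8 mm right of that and nearly square. I'll lower the half-open fingers behind it, above rail height.

```bash
python3 -m jog '[[0,0,0,0,0,0.049,0],[8,-0.8,34,0,0,0,0],[8,-0.8,34,0,0,0,0],[8,-0.8,34,0,0,0,0],[8,-0.8,34,0,0,0,0],[8,-0.8,34,0,0,0,0],[8,-0.7,32,0,0,0,0],[0,0,0,0,0,0,0]]'; sed -i 's/-1.5 if/&/' b.py; python3 b.py w2; python3 c.py w2
```

```text
clock: 3.5
tool_pos: [446.0, -133.1, 45.0]
eef_rot: [1.0, -0.014, -0.002, -0.001]
contact_force: [0.1, 0.4, 1.7]
width: 43.0
grasp_force: 0.0
[ 445.9684572  -133.09351066   44.95982612] [[1.0, -0.028, -0.005], [-0.028, -1.0, 0.002], [-0.005, -0.002, -1.0]] 43.03597661785414 3.5
[[-0.0, -0.96, -0.28, 71.27], [1.0, -0.0, 0.0, -0.95], [-0.0, -0.28, 0.96, -172.71], [0.0, 0.0, 0.0, 1.0]]
0.59 [[ 537.19063537 -136.9768632    62.77096608]]
7257 [ 480.03247663 -183.1474763    67.00326808] [573.55178947 -89.76726429  75.10301506] ((526.7880249023438, -136.45599365234375), (91.24698638916016, 91.2872543334961), 88.399658203125)
rail0 0.93 36.8 [512.  -73.4] 7 149 87.94
rail0 0.65 30.4 [517.4  45.7] 8 152 88.1
rail0 0.65 37.4 [ 507.4 -193.3] 6 149 87.27
back_stop 0.97 12.7 [492.9 -27.5] 361 213 87.72
back_stop 0.2 30.0 [517.9  34.4] 81 165 88.12
tray 0.57 12.7 [490.8 -32.2] 350 212 86.51Traceback (most recent call last):
  File "c.py", line 14, in <module>
    print(y0,len(Q),"slope",round(a,4),"y@530",round(a*530+b,2),"y@620",round(a*620+b,2),"x",Q[:,0].min().round(),Q[:,0].max().round(),"z",Q[:,2].mean().round(1))
                                                                                             ~~~~~~~~~~^^
    return umr_minimum(a, axis, None, out, keepdims, initial, where)
ValueError: zero-size array to reduction operation minimum which has no identity
```

```bash
sed -i 's/for y0 in (.*)/for y0 in (45.7,-74,-193.8)/' c.py; python3 c.py w2; python3 -m jog '[[2,0,0,0,0,0,0],[4,0,0,0,0,0,0],[4,0,0,0,0,0,0],[4,0,0,0,0,0,0],[3,0,0,0,0,0,0],[2,0,0,0,0,0,0],[1,0,0,0,0,0,0],[0,0,0,0,0,0,0]]'
```

```text
45.7 460 slope -0.032 y@530 45.47 y@620 42.59 x 441.0 593.0 z 36.9
-74 2492 slope -0.0355 y@530 -74.06 y@620 -77.25 x 437.0 586.0 z 37.3
-193.8 1667 slope -0.0464 y@530 -194.58 y@620 -198.75 x 433.0 582.0 z 37.5
clock: 4.6
tool_pos: [467.4, -134.6, 47.7]
eef_rot: [1.0, -0.015, -0.0, -0.0]
contact_force: [0.2, -0.0, -0.4]
width: 42.8
grasp_force: 0.0
```

```bash
python3 -m jog '[[1,0,0,0,0,0.004,0],[2,0,0,0,0,0,0],[2,0,0,0,0,0,0],[3,0,0,0,0,0,0],[4,0,0,0,0,0,0],[5,0,0,0,0,0,0],[5,0,0,0,0,0,0],[5,0,0,0,0,0,0],[5,0,0,0,0,0,0],[5,0,0,0,0,0,0],[3,0,0,0,0,0,0],[0,0,0,0,0,0,0]]'; python3 b.py w3; python3 c.py w3
```

```text
clock: 5.8
tool_pos: [507.7, -135.9, 47.7]
eef_rot: [1.0, -0.017, 0.0, 0.0]
contact_force: [0.5, 0.3, 0.2]
width: 42.9
grasp_force: 0.0
[ 507.74250478 -135.90565492   47.7353273 ] [[0.999, -0.033, 0.0], [-0.033, -0.999, -0.0], [0.0, 0.0, -1.0]] 42.87856083617198 5.8
[[-0.0, -0.96, -0.28, 71.27], [1.0, -0.0, 0.0, -0.95], [-0.0, -0.28, 0.96, -172.71], [0.0, 0.0, 0.0, 1.0]]
0.73 [[ 546.11611314 -135.75039776   64.65554026]]
5672 [ 480.63921442 -182.89383877   67.00045948] [582.4870349  -90.46516453  74.88437739] ((531.07568359375, -136.26963806152344), (90.53488159179688, 99.944091796875), 88.06123352050781)
rail0 0.9 36.6 [561.8 -75. ] 7 175 88.0
rail0 0.78 37.1 [ 558.3 -194.9] 7 174 88.17
rail0 0.58 29.1 [548.8  36.1] 26 217 88.61
back_stop 0.85 12.8 [521.8 -21.3] 375 282 87.0
back_stop 0.71 64.3 [494.6   3. ] 186 153 83.83
45.7 1782 slope -0.0352 y@530 45.69 y@620 42.52 x 441.0 657.0 z 36.9
-74 2738 slope -0.0349 y@530 -73.99 y@620 -77.13 x 473.0 649.0 z 37.3
-193.8 2210 slope -0.0299 y@530 -194.12 y@620 -196.81 x 470.0 645.0 z 37.5
```

View pics/w3.png

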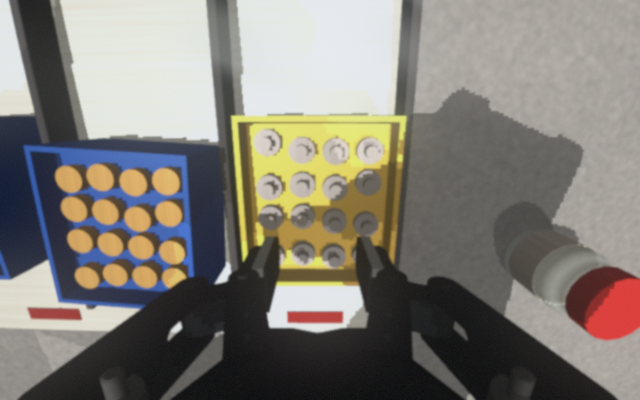

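```bash
python3 a.py | grep -E "yellow|ymask|^\(|^[0-9]|blue"
```

```text
top yellow_bin 0.72 [[ 562. -101.   66.]]
top blue_bin_a 0.81 [[539. 105.  66.]]
top blue_bin_a 0.68 [[ 563. -101.   66.]]
top blue_bin_a 0.61 [[521. -17.  63.]]
top ymask 0.5 201 [ 492. -119.    7.] [588. -64. 500.] 357 369 190 225
75 ((536.154296875, -93.00019836425781), (27.045944213867188, 98.04493713378906), 71.24834442138672)
side yellow_bin 0.82 [[ 539. -123.   59.]]
side blue_bin_a 0.95 [[541. 116.  60.]]
side blue_bin_a 0.6 [[519. -11.  66.]]
side ymask 0.61 1325 [ 480. -264.   -4.] [600. -57. 150.] 317 365 141 181
398 ((533.9168090820312, -119.72261810302734), (128.07400512695312, 100.82071685791016), 87.68960571289062)
```

The fingertips (px 265,250 and 365,250) appear over the bin's rear rim, yet nothing moved and no force registered. I need to find their real height.

```bash
python3 - <<'E'
import numpy as np,cv2
D=np.load("w3.npy")
for v in range(230,300,8):
    r=[]
    for u in (258,264,270,276,356,362,368):
        q=D[(D[:,3]==u)&(D[:,4]==v)]
        r.append(q[0,:3].round().astype(int).tolist() if len(q) else None)
    print(v,r)
i=cv2.imread("pics/side0.png")[100:260,230:450]; cv2.imwrite("pics/side_crop.png",cv2.resize(i,None,fx=3.5,fy=3.5,interpolation=cv2.INTER_CUBIC))
E
```

```text
230 [[514, -98, 59], [514, -102, 59], [513, -106, 59], [513, -109, 58], [514, -159, 64], [514, -163, 64], [516, -165, 69]]
238 [[508, -97, 59], [508, -101, 59], [520, -111, 87], [520, -114, 87], None, [519, -159, 87], [518, -162, 86]]
246 [[517, -104, 88], [521, -109, 97], [520, -112, 96], [518, -114, 91], [511, -157, 81], [519, -157, 96], [519, -160, 97]]
254 [[521, -108, 105], [520, -111, 105], [520, -113, 104], [513, -114, 91], [507, -157, 81], [516, -157, 99], [519, -159, 105]]
262 [[520, -109, 112], [520, -112, 112], [518, -114, 109], [509, -114, 92], [503, -156, 83], [512, -157, 101], [519, -158, 112]]
270 [[519, -110, 117], [519, -113, 117], [515, -114, 110], [505, -114, 93], [498, -156, 83], [509, -157, 103], [517, -157, 117]]
278 [[521, -113, 127], [516, -113, 118], [512, -114, 111], [502, -114, 95], None, [505, -157, 103], [514, -157, 117]]
286 [[521, -114, 132], [511, -112, 117], [508, -114, 112], [443, -97, 13], [441, -166, 13], [502, -156, 105], [510, -157, 117]]
294 [[525, -116, 143], [508, -112, 118], [505, -114, 113], [435, -97, 12], [432, -166, 12], [498, -156, 105], [505, -157, 116]]
```

View pics/side_crop.png

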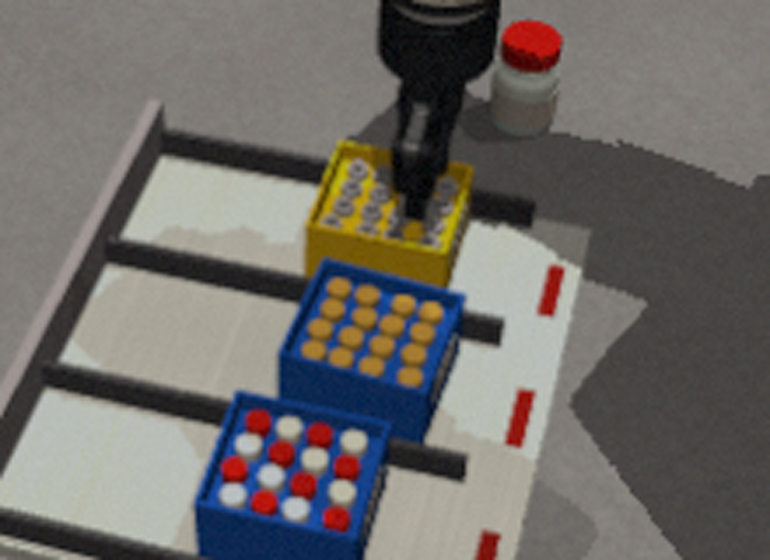

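The depth shows the pads ending at z of about 80 while the reported TCP is 48. They passed just over the rim, and the bin is untouched at x = 480. I'll go up and back, then measure the tip offset with the gripper half open and shut.

```bash
cat > d.py <<'E'
from h import *
import sys
st=ctrl.get_state(); s=cams.snapshot("wrist"); cv2.imwrite(f"pics/{sys.argv[1]}.png",s["img"][:,:,::-1])
P,u,v=world(s,None,st); T=(P-np.array(st["tool_pos"]))@R.from_quat(st["eef_rot"]).as_matrix()
print(st["tool_pos"],st["width"])
# tool coords: points near fingers
m=(abs(T[:,0])<16)&(abs(T[:,1])<65)&(T[:,2]<30)&(T[:,2]>-75)&(P[:,2]>76)
for lo in range(-60,60,6):
    q=T[m&(T[:,1]>=lo)&(T[:,1]<lo+6)]
    if len(q)>5: print(lo,len(q),"tool z max",np.percentile(q[:,2],98).round(1),"x",q[:,0].min().round(1),q[:,0].max().round(1))
E
python3 -m jog '[[0,0,-20,0,0,0,0],[0,0,-40,0,0,0,0],[0,0,-30,0,0,0,0],[-20,0,0,0,0,0,0],[-30,0,0,0,0,0,0],[-20,0,0,0,0,0,0],[0,0,0,0,0,0,0]]'; python3 d.py w4; python3 -m jog '[[0,0,0,0,0,0,-1],[0,0,0,0,0,0,-1],[0,0,0,0,0,0,-1],[0,0,0,0,0,0,-1],[0,0,0,0,0,0,-1]]'; python3 d.py w5
```

```text
clock: 8.0
tool_pos: [435.4, -133.2, 138.1]
eef_rot: [1.0, -0.017, -0.0, -0.0]
contact_force: [0.2, 0.1, 0.2]
width: 42.7
grasp_force: 0.0
[ 435.44006104 -133.21378256  138.05466468] 42.69545696774649
-42 23 tool z max -66.0 x 6.8 7.9
-36 264 tool z max -39.4 x 6.7 14.1
-30 435 tool z max -37.0 x 1.0 13.8
-24 869 tool z max -34.5 x -11.3 12.3
18 1002 tool z max -34.8 x -10.8 12.9
24 315 tool z max -36.8 x 6.7 14.2
30 204 tool z max -39.6 x 6.7 12.9
36 21 tool z max -73.0 x 6.7 7.7
clock: 8.55
tool_pos: [437.5, -133.6, 137.7]
eef_rot: [1.0, -0.017, -0.0, -0.0]
contact_force: [0.4, 0.2, 0.4]
width: -0.1
grasp_force: 0.0
[ 437.53315594 -133.55194101  137.66259605] -0.07565186712720995
-30 8 tool z max -74.0 x 11.6 12.5
-24 37 tool z max -71.8 x 6.3 8.0
-18 153 tool z max -38.9 x 6.5 13.1
-12 343 tool z max -37.3 x 6.8 14.8
-6 729 tool z max -36.0 x -10.6 13.4
0 564 tool z max -35.6 x -11.0 14.5
6 327 tool z max -38.0 x 6.5 14.4
12 85 tool z max -40.9 x 6.7 12.9
18 17 tool z max -72.0 x 6.9 12.2
```

Both openings put the tips about 35 mm short of the reported TCP. I'll go lower with the fingers 30 mm open, inside the lane and about 24 mm clear of each rail. That gives a low push point, so the bin cannot tip.

```bash
sed -i 's/P\[:,2\]>76/P[:,2]>20/' d.py; python3 -m jog '[[0,0,10,0,0,0,-0.3],[0,0,30,0,0,0,-0.3],[0,0,30,0,0,0,-0.3],[0,0,30,0,0,0,-0.3],[0,0,20,0,0,0,-0.3],[0,0,10,0,0,0,-0.3],[0,0,0,0,0,0,-0.3]]'; python3 d.py w6
```

```text
clock: 9.3
tool_pos: [436.7, -133.2, 6.7]
eef_rot: [1.0, -0.017, -0.001, -0.0]
contact_force: [-0.3, -0.8, 1.2]
width: 29.8
grasp_force: 0.0
[ 436.65752229 -133.20619068    6.74864261] 29.788943205509103
-60 279 tool z max -13.6 x -1.2 16.0
-42 14 tool z max -73.0 x 6.9 11.9
-36 45 tool z max -71.2 x 6.6 8.2
-30 290 tool z max -38.4 x 6.7 14.6
-24 410 tool z max -35.6 x -10.5 14.5
-18 793 tool z max -32.6 x -11.2 12.5
12 917 tool z max -33.3 x -10.7 12.8
18 341 tool z max -36.3 x 6.8 14.7
24 213 tool z max -38.6 x 6.6 12.9
30 44 tool z max -71.7 x 6.7 8.1
48 69 tool z max -13.7 x -0.3 15.8
54 513 tool z max -14.2 x -2.1 16.0
```

View pics/w6.png

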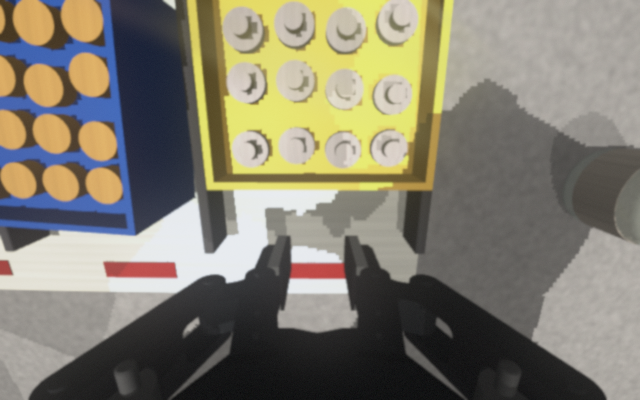

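Tips at px (283,240) and (352,240) sit between the rails, 30–40 mm behind the bin's rear rim at row 188, at z of about 41. Before pushing, I'll check that the gripper body clears the bin's rim.

```bash
python3 - <<'E'
from h import *
st=ctrl.get_state(); s=cams.snapshot("wrist"); P,u,v=world(s,None,st)
T=(P-np.array(st["tool_pos"]))@R.from_quat(st["eef_rot"]).as_matrix()
for vv in range(290,400,12): print(vv,[(T[(u==uu)&(v==vv)].round().astype(int).tolist() or [0])[0] for uu in (60,130,200,240,318,400)])
E
python3 -m jog '[[0,0,3,0,0,0,-0.3],[0,0,3,0,0,0,-0.3],[4,0,0,0,0,0,-0.3],[5,0,0,0,0,0,-0.3],[5,0,0,0,0,0,-0.3],[4,0,0,0,0,0,-0.3],[2,0,0,0,0,0,-0.3],[0,0,0,0,0,0,-0.3]]'
```

```text
290 [[-45, -186, -5], [-44, -134, -5], [13, -43, -87], [7, -31, -78], [-43, 0, -5], [7, 32, -79]]
302 [[-65, -204, 9], [-63, -145, 7], [13, -40, -94], [18, -25, -100], [-62, 0, 7], [6, 30, -84]]
314 [[-75, -206, 7], [-74, -147, 7], [8, -41, -94], [17, -23, -105], [-73, 0, 7], [0, 31, -84]]
326 [[-87, -210, 8], [13, -57, -106], [-4, -45, -86], [17, -22, -110], [-83, 0, 6], [17, 22, -110]]
338 [[-99, -213, 7], [13, -54, -110], [-7, -45, -89], [18, -21, -115], [12, -1, -108], [17, 21, -114]]
350 [[-112, -217, 8], [13, -51, -115], [-6, -42, -95], [17, -20, -118], [12, -1, -113], [17, 19, -119]]
362 [[-124, -220, 7], [13, -49, -118], [-10, -42, -96], [21, -18, -125], [12, -1, -117], [20, 17, -125]]
374 [[13, -63, -122], [12, -47, -121], [-135, -100, 8], [20, -17, -128], [11, -1, -120], [20, 16, -128]]
386 [[14, -60, -126], [8, -47, -121], [9, -30, -122], [20, -17, -130], [11, -1, -123], [20, 16, -131]]
398 [[13, -58, -128], [6, -47, -123], [11, -27, -126], [20, -16, -133], [10, -1, -125], [20, 15, -133]]
clock: 10.2
tool_pos: [457.7, -134.2, 1.7]
eef_rot: [1.0, -0.017, 0.0, -0.0]
contact_force: [0.3, 0.2, -0.5]
width: 29.7
grasp_force: 0.0
```

```bash
python3 -m jog '[[2,0,0,0,0,0,-0.3],[2,0,0,0,0,0,-0.3],[2,0,0,0,0,0,-0.3],[2,0,0,0,0,0,-0.3],[3,0,0,0,0,0,-0.3],[4,0,0,0,0,0,-0.3],[5,0,0,0,0,0,-0.3],[5,0,0,0,0,0,-0.3],[5,0,0,0,0,0,-0.3],[5,0,0,0,0,0,-0.3],[3,0,0,0,0,0,-0.3],[1,0,0,0,0,0,-0.3]]'; python3 b.py w7; python3 c.py w7
```

```text
clock: 11.4
tool_pos: [496.3, -135.4, 1.6]
eef_rot: [1.0, -0.017, -0.0, -0.0]
contact_force: [-3.9, -0.6, 0.3]
width: 29.9
grasp_force: 0.0
[ 496.26514486 -135.39599759    1.56743567] [[0.999, -0.033, -0.001], [-0.033, -0.999, 0.0], [-0.001, -0.0, -1.0]] 29.926094804497538 11.4
[[-0.0, -0.96, -0.28, 71.27], [1.0, -0.0, 0.0, -0.95], [-0.0, -0.28, 0.96, -172.71], [0.0, 0.0, 0.0, 1.0]]
0.83 [[ 570.28711211 -139.7217635    65.85267088]]
15933 [ 507.35614272 -184.01250754   67.00012808] [607.8175713  -90.59373629  75.04786639] ((557.4550170898438, -137.11854553222656), (91.24456787109375, 98.26569366455078), 88.294921875)
rail0 0.82 37.5 [552.9 -74.3] 7 136 88.32
rail0 0.65 14.9 [578.   36.2] 31 16 43.4
rail0 0.51 28.3 [ 460.5 -189.9] 6 53 85.39
back_stop 0.55 12.6 [514.9 -38.9] 249 320 2.2
back_stop 0.41 37.5 [543.7 -79.6] 41 154 88.19
back_stop 0.32 30.3 [ 461.2 -190.6] 101 18 12.32
tray 0.64 12.6 [516.4 -35.5] 247 316 2.65Traceback (most recent call last):
  File "c.py", line 14, in <module>
    print(y0,len(Q),"slope",round(a,4),"y@530",round(a*530+b,2),"y@620",round(a*620+b,2),"x",Q[:,0].min().round(),Q[:,0].max().round(),"z",Q[:,2].mean().round(1))
                                                                                             ~~~~~~~~~~^^
    return umr_minimum(a, axis, None, out, keepdims, initial, where)
ValueError: zero-size array to reduction operation minimum which has no identity
```

Contact is good: about 4 N, the bin is moving straight and about 2 mm off the lane centre. Continuing.

```bash
python3 -m jog '[[2,0,0,0,0,0,-0.3],[4,0,0,0,0,0,-0.3],[5,0,0,0,0,0,-0.3],[6,0,0,0,0,0,-0.3],[6,0,0,0,0,0,-0.3],[6,0,0,0,0,0,-0.3],[6,0,0,0,0,0,-0.3],[6,0,0,0,0,0,-0.3],[6,0,0,0,0,0,-0.3],[6,0,0,0,0,0,-0.3],[4,0,0,0,0,0,-0.3],[2,0,0,0,0,0,-0.3]]'; python3 b.py w8|grep -v tray;  python3 - <<'E'
from h import *
D=np.load("w8.npy")
for n,lo,hi in (("left",-90,-72),("right",-215,-190)):
    q=D[(abs(D[:,2]-37)<2)&(D[:,1]>lo)&(D[:,1]<hi)&(D[:,0]>500)]
    if len(q)>9: print(n,len(q),np.polyfit(q[:,0]-620,q[:,1],1).round(3),q[:,0].min(),q[:,0].max())
q=D[(abs(D[:,2]-57)<2)&(D[:,0]>700)]; print("stop",len(q),np.percentile(q[:,0],[0,2,50,98]) if len(q) else 0)
E
```

```text
clock: 12.9
tool_pos: [555.8, -137.5, 1.7]
eef_rot: [1.0, -0.017, 0.0, 0.0]
contact_force: [-5.6, 0.6, 2.1]
width: 29.8
grasp_force: 0.0
[ 555.76302946 -137.51072215    1.73200462] [[0.999, -0.033, 0.0], [-0.033, -0.999, -0.0], [0.0, 0.0, -1.0]] 29.78240346299317 12.9
[[-0.0, -0.96, -0.28, 71.27], [1.0, -0.0, 0.0, -0.95], [-0.0, -0.28, 0.96, -172.71], [0.0, 0.0, 0.0, 1.0]]
0.92 [[ 629.37653635 -143.31287091   65.02234298]]
0.52 [[614.03129639 -75.08136388  35.29819355]]
15841 [ 566.83629773 -186.11006038   67.00006165] [666.86129969 -92.46799763  75.50898639] ((616.90869140625, -139.0257568359375), (91.30401611328125, 98.28374481201172), 88.26980590820312)
rail0 0.67 37.5 [582.3 -75.4] 7 196 88.36
rail0 0.66 36.8 [ 514.5 -192.7] 7 64 87.82
rail0 0.64 20.7 [576.4  35.3] 15 21 18.19
back_stop 0.8 12.6 [558.1 -75.1] 343 174 39.09
left 2466 [-3.3000e-02 -7.6489e+01] 545.5782613537001 680.1323410651294
right 75 [-2.07000e-01 -2.09186e+02] 541.1584332769845 546.3487090046268
stop 0 0
```

View pics/w8.png

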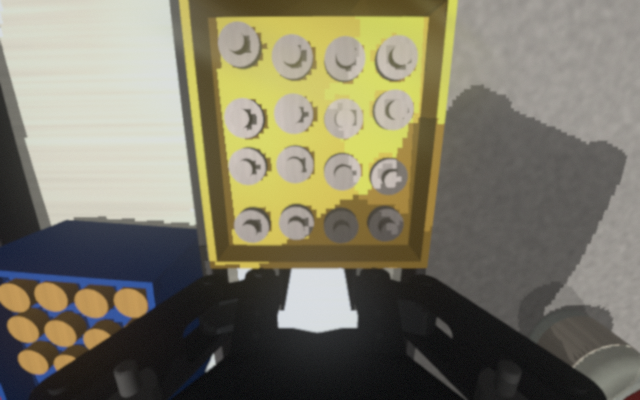

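The picture shows the bin ahead of the fingertips (row 268), square and clear of the left rail, with about 58 mm to go. I'll push again, slowing down near the stop.

```bash
python3 -m jog '[[2,0,0,0,0,0,-0.3],[4,0,0,0,0,0,-0.3],[5,0,0,0,0,0,-0.3],[6,0,0,0,0,0,-0.3],[6,0,0,0,0,0,-0.3],[6,0,0,0,0,0,-0.3],[6,0,0,0,0,0,-0.3],[5,0,0,0,0,0,-0.3],[4,0,0,0,0,0,-0.3],[2,0,0,0,0,0,-0.3],[1,0,0,0,0,0,-0.3],[1,0,0,0,0,0,-0.3]]'; python3 -m jog '[[1,0,0,0,0,0,-0.3],[1,0,0,0,0,0,-0.3],[1,0,0,0,0,0,-0.3],[1,0,0,0,0,0,-0.3],[1,0,0,0,0,0,-0.3]]'
```

```text
clock: 14.4
tool_pos: [603.2, -139.0, 1.7]
eef_rot: [1.0, -0.017, -0.0, -0.0]
contact_force: [-3.8, -0.4, 0.6]
width: 30.2
grasp_force: 0.0
clock: 14.9
tool_pos: [608.4, -139.3, 1.8]
eef_rot: [1.0, -0.017, 0.0, -0.0]
contact_force: [-3.7, 0.4, -0.9]
width: 29.8
grasp_force: 0.0
```

```bash
for i in 1 2; do python3 -m jog '[[1,0,0,0,0,0,-0.3],[1,0,0,0,0,0,-0.3]]'|grep -E "pos|force"; done; python3 - <<'E'
from h import *
s=cams.snapshot("side"); cv2.imwrite("pics/s9.png",cv2.resize(s["img"][110:200,230:380,::-1],None,fx=5,fy=5,interpolation=cv2.INTER_CUBIC))
E
```

```text
tool_pos: [610.4, -139.3, 1.8]
contact_force: [-4.5, -0.1, -1.0]
grasp_force: 0.0
tool_pos: [612.2, -139.3, 1.7]
contact_force: [-8.7, 1.6, 0.8]
grasp_force: 0.0
```

View pics/s9.png

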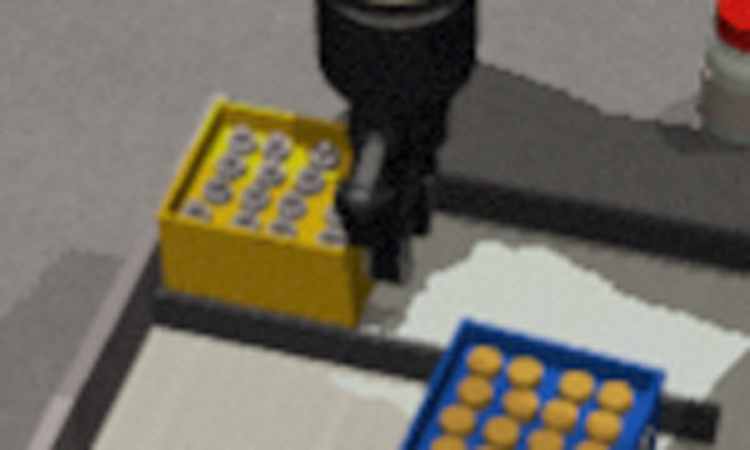

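The crop shows the bin at the stop (its front edge runs along px 165–220), and the force is starting to rise. A few 0.5 mm steps will confirm it.

```bash
for i in 1 2; do python3 -m jog '[[0.5,0,0,0,0,0,-0.3],[0,0,0,0,0,0,-0.3]]'|grep -E "pos|t_force"; done
```

```text
tool_pos: [612.1, -139.2, 1.7]
contact_force: [-7.0, 0.7, 0.4]
tool_pos: [612.1, -139.2, 1.7]
contact_force: [-11.1, 1.2, 3.8]
```

```bash
python3 -m jog '[[0.5,0,0,0,0,0,-0.3],[0.5,0,0,0,0,0,-0.3],[0,0,0,0,0,0,-0.3]]'|grep -E "pos|t_force"; python3 -m jog '[[-3,0,0,0,0,0,-0.3],[-8,0,0,0,0,0,-0.3],[-15,0,0,0,0,0,-0.3],[-15,0,0,0,0,0,-0.3],[-10,0,-10,0,0,0,-0.3],[0,0,-30,0,0,0,-0.3],[0,0,-40,0,0,0,-0.3],[0,0,-40,0,0,0,-0.3],[0,0,-30,0,0,0,-0.3],[0,0,0,0,0,0,-0.3],[0,0,0,0,0,0,-0.3]]'; python3 b.py w10; python3 - <<'E'
from h import *
D=np.load("w10.npy")
q=D[(abs(D[:,2]-57)<3)&(D[:,0]>700)&(abs(D[:,1]+30)<150)]; print("stop",len(q),np.percentile(q[:,0],[0,2,50,98]) if len(q) else 0)
for l in (-160,-120,-60,-20,20):
    k=q[abs(q[:,1]-l)<6]; print(l,len(k),np.percentile(k[:,0],[0,5,95]).round(1) if len(k) else 0)
E
```

```text
tool_pos: [612.2, -139.1, 1.6]
contact_force: [-16.6, 0.7, 7.3]
clock: 17.15
tool_pos: [563.7, -137.9, 152.8]
eef_rot: [1.0, -0.017, 0.001, 0.0]
contact_force: [-0.4, -0.1, -0.9]
width: 29.4
grasp_force: 0.0
[ 563.7202928  -137.94200558  152.76330472] [[0.999, -0.033, 0.002], [-0.033, -0.999, -0.001], [0.002, 0.001, -1.0]] 29.437182786826526 17.15
[[-0.0, -0.96, -0.28, 71.27], [1.0, -0.0, 0.0, -0.95], [-0.0, -0.28, 0.96, -172.71], [0.0, 0.0, 0.0, 1.0]]
0.64 [[ 686.6533616 -140.0499775   63.9153206]]
3223 [ 623.26415596 -187.73698177   67.00546824] [726.28175873 -94.55209727  75.08247086] ((675.07861328125, -140.96435546875), (90.6812973022461, 100.87619018554688), 88.12022399902344)
rail0 0.85 36.6 [611.5 -76.8] 7 230 87.95
rail0 0.79 30.3 [587.1  44.2] 8 289 87.62
rail0 0.76 28.9 [590.9 163.4] 10 290 87.53
rail0 0.69 36.8 [ 610.  -196.8] 7 226 88.22
back_stop 0.92 12.9 [573.9  -3.7] 425 375 87.77
back_stop 0.63 68.0 [ 431.3 -354.5] 140 60 43.84
tray 0.63 12.9 [577.4  -1.4] 415 372 89.85
stop 5380 [700.00165146 701.62096968 732.06020951 741.45760605]
-160 315 [700.  701.6 732.2]
-120 328 [700.2 701.4 733.6]
-60 205 [726.7 727.3 736.3]
-20 202 [728.2 728.7 738.4]
20 193 [729.4 730.  739.5]
```

View pics/w10.png

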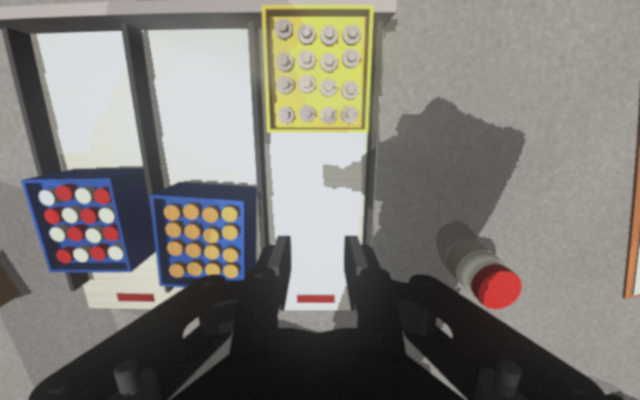

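The bin (px 318,70) is flush and square against the stop, with its centre at x = 675.1 as expected and clear of both rails. The other things haven't moved, and the arm is clear.

```bash
python3 -c "
from workcell import ctrl
print(ctrl.job_done())"
```

```text
the job is handed in; nothing more can be done
None
```

The yellow bin is fully home against the back stop in the right-hand lane, square and about 2–3 mm right of the centre line, and the job was handed in with the robot touching nothing; the push took about 4–5 N (17 N to seat it), no rail contact showed and nothing else moved, though on a first approach the fingers passed over the bin's rim without touching it because the fingertips end about 35 mm short of the reported TCP.

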